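# Undo the draw latch of the larger equipment case

## Task

Two dark grey hard cases stand on the desk, each held shut by one steel draw latch across its top. Undo the latch of the larger case: lift the upturned end of its lever up and over, past centre, until the lever stays fully open with its wire hook free of the keeper, then let go and leave it open. Leave the smaller case latched.

Things in the scene. Friction and masses are not known exactly. Their poses are not given: they have to be found in the camera images.
- big_tab (a point): Centre of the upturned tab at the free end of the larger case's latch lever, the place to hold it. A steel plate 16 mm wide (along the hinge axis), 5 mm thick, 24 mm high; latched, it stands upright with its centre 24 mm and lower end 12 mm above the case's flat top, 49 mm in front of (nearer the robot) and 14 mm above the lever's pivot. This frame turns with the lever.
- big_pivot (a point): Lever's pivot, fixed on the larger case (dark, 120 thick x 200 wide x 150 mm high; heavy, does not shift), 10 mm above its top, mid-width. x points to the case's back (away from the robot, turned up to 0.4 rad), y along the hinge axis, z up. On the top are only cheeks round the pivot, 15 mm high and 31 mm across, and hook and keeper on its +x side.
- big_lever (a joint): Angle of the larger case's lever, rad: 0 latched, lying forward along the top; grows as the tab goes up and over towards the case's back (+x of the pivot); 1.75 fully open at its stop. A spring holds it shut (about 4 N at the tab); past centre at about 0.6 it throws the lever fully open, lifting the hook off the keeper. Let go earlier, it snaps shut.
- small_lever (a joint): Angle of the latch lever of the smaller case (dark, 100 mm thick, 130 mm wide, 100 mm high, the same latch), rad: 0 = latched. To be left alone. Either case may be the left or the right one.

How it is judged:
By the outcome, as a careful person would: the job done as asked, in the order asked, and still so for the second after the job is handed in, with the robot touching nothing.
It also fails if it takes over 32 s, if anything falls off the work surface, if the arm or the gripper's body presses on something with over 40 N, if the wrist force passes 120 N, or if a joint passes its speed limit or range.

## Robot

A 6-joint arm with a two-finger parallel gripper is mounted at the origin on a cart in front of the work surface, level with it; the furniture and walls round the work are solid. World frame = base frame: x ahead of the robot, y to its left, z up, the work surface at z = 0. Lengths are in m, angles in degrees, forces in N, time in s.
With the tool pointing down it reaches from about 0.425 to 0.925 m from the base axis. Payload 12.5 kg.
Tool frame: the origin (TCP) lies between the finger pads; the fingertips stand robot.finger_overhang ahead of it and the grasp point (between the pads) lies 3 mm ahead of it (robot.finger_overhang is the distance from the TCP to the fingertips, in m); z points along the fingers, x is the direction in which the jaws open and shut, and the axes are right-handed (so a half turn about z gives the same grasp; the last joint's range is limited). The gripper opens to 85 mm and grips with 20 to 120 N. Pads are 22 mm wide; open, the fingers measure 114 mm over their backs; the gripper's body (76 mm by 85 mm) begins 54 mm behind the grasp point. The pads swing forward as they close: fully open they stand 13 mm farther back than shut.
Start: joints at [-70.967, 28.126, 89.318, -0, 62.55, -6.05], TCP at [0.265, -0.566, 0.253] pointing down, gripper open.
Joint ranges: [-177.58, 177.58], [-47.91, 125.51], [2.72, 160], [-65.01, 245.01], [3.68, 167.84], [-153.87, 153.87]. Speed limits (degrees/s): [127.2, 127.2, 159.86, 180, 180, 180].

## Interface

Orientations are given as [roll, pitch, yaw] about the fixed x, y, z axes, in that order (R = Rz(yaw) Ry(pitch) Rx(roll)).
In Python, from cell import robot gives the robot as it stands.
- The arm moves only by the tool step_arm, never from a script. Its argument "increments" is a list of rows, each a list of 3 entries, a list of its own where there are three numbers: the shift along the tool's x, y, z in cm, then the turn, a rotation vector about the tool's x, y, z in degrees, then the gripper's target within -1 to 1 (fully open at 1, half-way at 0, shut at -1). A call has 1 to 5 rows; each row shifts and turns the commanded pose from where the row before left it, along the tool's axes as they then stand; what a row does not reach is not made up. A row lasts 1/12 s, in which the tool goes at most 41.7 mm and 7.16 degrees, less where a joint would pass 70% of its speed; a pose out of reach is approached as far as the arm can. A call with a gripper value outside its range is refused whole. The fingers move at their own pace and stop on an object; "grip_force" is the grip in N (left out, the last holds). Time passes only in rows, so rows that do not move let the fingers close. It gives the time, the measured TCP pose, the force and the opening at its end, in the units of the state.
- robot.read_state(): the state, without advancing time (a new reading comes with each control period).
- robot.capture(name): name is "side" or "top" or "wrist"; returns a dict with "color" (384x512x3 uint8, red, green, blue), "mtx" (3x3 intrinsics, pixels), "eye" and "orientation" of the camera in the world. Camera axes: x right, y down, z forward; pixel columns grow to the right and rows downward; lengths in m; the calibration is good to about 2 mm. A picture is of the moment at which its call begins. There is no depth.
- robot.sign_off(): hands the job in, once; it reports no verdict.
Trained networks look in a picture, given as the dict that the camera call returned (one of the last four; its "shot" number tells which), for a name from the list of things; names that differ only in an ending like _2 or _b are one class to them, and where a whole thing is asked for, a point or a joint stands for the part that bears it (a point fixed in the world has none). Each returns a list of dicts, best first, with "conf" (0 to 1); they miss things now and then, are a little off and sometimes report something else, mostly with a low value. They report only what shows in the picture. A call takes as long as a camera call.
- robot.recognise(picture, target): "centre" ([row, column] in pixels, amid what is visible of it).
- robot.spot_point(picture, target): "centre" ([row, column] in pixels: a listed point, or the origin of a listed thing).
The state is a dict: "time": time; "joint_positions": joint angles; "dq": joint speeds; "joint_torque": joint torques, N m; "tcp_pos": TCP position; "eef_rot": TCP orientation; "wrist_force": force on the tool from outside, world axes, zero at the start; "moment": the same for the moment, N m; "gripper_width": finger opening in m.
Only numpy, scipy, OpenCV 4.12 (cv2) and the standard library are available. Lean on these libraries where they do the work, as an engineer would, in place of code of your own. Each camera call takes 0.05 s, during which the arm holds its last target. There are 200 camera calls.

## Working session

There is one attempt and no reset: what is moved stays moved. The work goes in short steps, Python scripts to look and compute and a tool call to move; the robot and the scene stay as the last step left them, time stands still between calls to the robot, and variables do not carry over. Pictures are saved under pics/ and viewed, about 8 in all and at most 12, crops included, and the job is handed in when it is done.

Besides the shell and the picture viewer there is one more tool, called after "Call:" by a JSON object that holds its "name" and its "arguments". step_arm: Moves the arm, as the interface text tells. Its arguments: {"type":"object","properties":{"increments":{"type":"array","items":{"type":"array"}},"grip_force":{"type":"number"}},"required":["increments"]}

```bash
mkdir -p pics
cat > h.py <<'E'
import numpy as np, cv2
from cell import robot
from scipy.spatial.transform import Rotation as R
def camR(p):
    o=np.array(p["orientation"],float)
    if o.shape==(3,3): return o
    return R.from_euler('xyz',o,degrees=True).as_matrix()
def ray(p,rc):
    K=np.array(p["mtx"]); d=np.linalg.inv(K)@[rc[1],rc[0],1]; d=camR(p)@d
    return np.array(p["eye"],float),d/np.linalg.norm(d)
def proj(p,X):
    c=camR(p).T@(np.array(X)-np.array(p["eye"])); u=np.array(p["mtx"])@c; return u[1]/u[2],u[0]/u[2]
def tri(rs):
    A=np.zeros((3,3));b=np.zeros(3)
    for e,d in rs:
        M=np.eye(3)-np.outer(d,d);A+=M;b+=M@e
    X=np.linalg.solve(A,b); return X,[np.linalg.norm((np.eye(3)-np.outer(d,d))@(X-e)) for e,d in rs]
def onz(p,rc,z):
    e,d=ray(p,rc); return e+d*(z-e[2])/d[2]
E
python3 - <<'E'
from h import *
s=robot.read_state(); print(s["time"],s["tcp_pos"],s["eef_rot"],robot.finger_overhang)
ims=[]
for n in("side","top"):
    p=robot.capture(n); ims.append(p["color"]); print(n,p["eye"],p["orientation"])
    for t in("big_tab","big_pivot"):
        print(t,[(np.round(q["centre"],1),q["conf"]) for q in robot.spot_point(p,t)][:3])
        for q in robot.spot_point(p,t)[:2]: print(np.round(onz(p,q["centre"],.174 if t=="big_tab" else .16),3))
cv2.imwrite("pics/a.png",cv2.cvtColor(cv2.resize(np.vstack(ims),None,fx=.78,fy=.78) if 0 else np.vstack(ims)[:, :],cv2.COLOR_RGB2BGR)[:, :][:768:1][:600] if 0 else cv2.cvtColor(cv2.resize(np.hstack(ims),(800,300)),cv2.COLOR_RGB2BGR))
E
```

```text
0.0 [ 0.26489625 -0.56585239  0.25271856] [-1.79995488e+02  6.53672126e-02 -6.49172231e+01] 0.022
side [0.22047213 0.55624127 0.77689192] [-131.5258788     0.78985999 -154.47555654]
big_tab [(array([237.3, 216.1]), 0.79)]
[0.512 0.075 0.174]
big_pivot [(array([236.9, 186.5]), 0.69)]
[0.566 0.085 0.16 ]
top [ 0.39475957 -0.04740202  1.17166426] [-171.91734843   -1.80745185  -90.67274031]
big_tab [(array([198.5, 178.9]), 0.66)]
[0.518 0.072 0.174]
big_pivot [(array([176.4, 169.5]), 0.73)]
[0.57  0.095 0.16 ]
```

View pics/a.png

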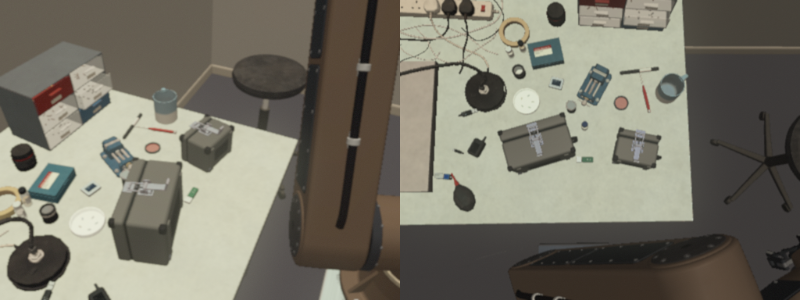

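The larger case is the left one, centred near full-resolution pixel (176,170) in the top view. The networks' tab and pivot points agree across both cameras, and the hinge yaw is about 20°. I'll move towards it now.

Call:
{"name": "step_arm", "arguments": {"increments": [[[-2.8,-2.9,-0.3],[0,0,0],1],[[-2.8,-2.9,-0.3],[0,0,0],1],[[-2.8,-2.9,-0.3],[0,0,0],1],[[-2.8,-2.9,-0.3],[0,0,0],1],[[-2.8,-2.9,-0.3],[0,0,0],1]]}}

```text
time: 0.92
tcp_pos: [0.3372, -0.376, 0.2685]
eef_rot: [-180.0, -0.0, -64.9]
wrist_force: [1.1, -0.7, -1.2]
gripper_width: 0.0853
```

Call:
{"name": "step_arm", "arguments": {"increments": [[[-2.8,-2.9,-0.3],[0,0,0],1],[[-2.8,-2.9,-0.3],[0,0,0],1],[[-2.8,-2.9,-0.3],[0,0,0],1],[[-2.8,-2.9,-0.3],[0,0,0],1],[[-2.8,-2.9,-0.3],[0,0,0],1]]}}

```text
time: 1.33
tcp_pos: [0.4091, -0.1877, 0.2837]
eef_rot: [-180.0, -0.0, -64.9]
wrist_force: [2.0, 0.6, 0.4]
gripper_width: 0.0856
```

Call:
{"name": "step_arm", "arguments": {"increments": [[[-2.8,-2.9,0],[0,0,0],1],[[-2.8,-2.9,0],[0,0,0],1],[[-2.8,-2.9,0],[0,0,0],1],[[-2.5,-2.5,0],[0,0,0],1],[[0,0,0],[0,0,0],1]]}}

```text
time: 1.75
tcp_pos: [0.4653, -0.0388, 0.2835]
eef_rot: [-179.9, 0.0, -64.7]
wrist_force: [0.2, 0.4, -0.6]
gripper_width: 0.0854
```

```bash
cat > m.py <<'E'
from h import *
import sys
s=robot.read_state(); print(s["time"],s["tcp_pos"],s["eef_rot"])
robs={"big_tab":[],"big_pivot":[]}; ims=[]
for n in("wrist","top","side"):
    p=robot.capture(n); c=p["color"].copy()
    for t in robs:
        q=robot.spot_point(p,t)
        for k in q[:2]: print(n,t,np.round(k["centre"],1),k["conf"],np.round(onz(p,k["centre"],.174 if t=="big_tab" else .16),4))
        if q: robs[t].append(ray(p,q[0]["centre"])); cv2.circle(c,(int(q[0]["centre"][1]),int(q[0]["centre"][0])),4,(255,0,0),1)
    ims.append(c)
X={}
for t in robs:
    if len(robs[t])>1: X[t],e=tri(robs[t]); print(t,X[t].round(4),np.round(e,4))
cv2.imwrite(sys.argv[1],cv2.cvtColor(ims[0],cv2.COLOR_RGB2BGR))
E
python3 m.py pics/b.png
```

```text
1.75 [ 0.46530835 -0.03879961  0.28348444] [-1.79934818e+02  1.22727954e-02 -6.46702356e+01]
wrist big_tab [ 58.3 140.2] 0.81 [0.5177 0.0728 0.174 ]
top big_tab [199.9 182.1] 0.49 [0.5147 0.0646 0.174 ]
top big_pivot [177.6 170. ] 0.82 [0.5673 0.0938 0.16  ]
side big_tab [239.6 215.4] 0.86 [0.5106 0.0803 0.174 ]
side big_pivot [237.2 189.8] 0.56 [0.5604 0.0829 0.16  ]
big_tab [0.5163 0.0711 0.1642] [0.0048 0.0053 0.0012]
big_pivot [0.561  0.0905 0.1684] [0.0052 0.0052]
```

View pics/b.png

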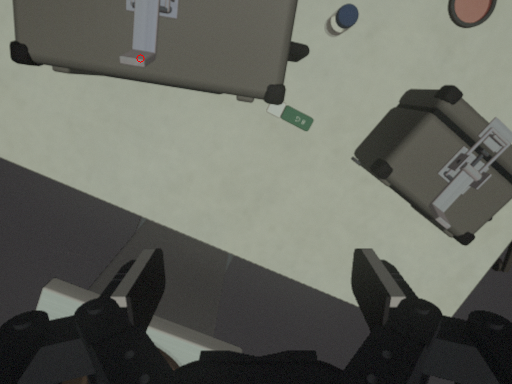

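Wrist view: tab at pixel (59,140), and the case's front top edge runs from about (52,22) to (93,275). I'll get the yaw from that edge.

Run:
```python
from h import *
p=robot.capture("wrist"); print(p["eye"],p["orientation"])
a,b=onz(p,(52,22),.147),onz(p,(93,275),.147); d=b-a; print(a,b,np.linalg.norm(d),np.degrees(np.arctan2(d[1],d[0]))) 
for rc in((58.3,140.2),(0,146)): print(onz(p,rc,.174),onz(p,rc,.16))
```

```text
[ 0.53444329 -0.01058576  0.40386348] [ 1.62229817e+02 -5.13619757e-03 -6.50567243e+01]
[0.48243111 0.15594696 0.147     ] [ 0.53472147 -0.02486233  0.147     ] 0.18821870639782012 -73.8700404183023
[0.51694357 0.06687717 0.174     ] [0.51587774 0.07159511 0.16      ]
[0.55093404 0.07450934 0.174     ] [0.55193842 0.07969212 0.16      ]
```

Call:
{"name": "step_arm", "arguments": {"increments": [[[-2.4,-3.0,0],[0,0,0],1],[[-2.4,-3.0,0],[0,0,0],1],[[-2.3,-2.8,0],[0,0,0],1],[[0,0,2],[0,0,4.5],1],[[0,0,3],[0,0,4.5],1]]}}

```text
time: 2.67
tcp_pos: [0.5153, 0.0596, 0.2345]
eef_rot: [-179.7, -0.1, -74.0]
wrist_force: [0.3, -0.5, -0.3]
gripper_width: 0.0855
```

Call:
{"name": "step_arm", "arguments": {"increments": [[[0,0,0],[0,0,0],1],[[0,0,0],[0,0,0],1],[[0,0,0],[0,0,0],1]]}}

```text
time: 2.92
tcp_pos: [0.5142, 0.0578, 0.2344]
eef_rot: [-180.0, -0.0, -73.8]
wrist_force: [-0.1, -0.4, 0.6]
gripper_width: 0.0854
```

```bash
python3 m.py pics/c.png
```

```text
2.9167 [0.51422357 0.05779866 0.23443513] [-1.79951429e+02 -2.08928040e-02 -7.38219677e+01]
wrist big_tab [209.4 236.8] 0.67 [0.5173 0.0726 0.174 ]
wrist big_pivot [122.9 233.8] 0.98 [0.5644 0.088  0.16  ]
side big_tab [235.7 212.5] 0.63 [0.5193 0.0744 0.174 ]
side big_pivot [238.  185.1] 0.72 [0.5669 0.088  0.16  ]
big_tab [0.5184 0.0736 0.1745] [0.0013 0.0013]
big_pivot [0.5653 0.0885 0.1616] [0.0009 0.0009]
```

View pics/c.png

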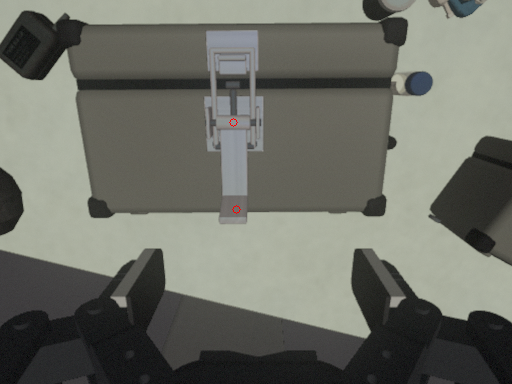

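The wrist view is clear. The case edges are level in the image, so the tool is aligned with the hinge. Tab is at (210,233), pivot at (122,234), and there is free room on both sides of the tab for the fingers. I'll descend and grip across the tab's width.

Call:
{"name": "step_arm", "arguments": {"increments": [[[-1.4,-0.8,0],[0,0,0],1],[[0,0,2.5],[0,0,0],0.6],[[0,0,2.0],[0,0,0],0.2],[[0,0,0.8],[0,0,0],0],[[0,0,0],[0,0,0],-0.2]], "grip_force": 45}}

```text
time: 3.78
tcp_pos: [0.5169, 0.0739, 0.1788]
eef_rot: [179.8, 0.0, -73.9]
wrist_force: [0.2, 0.0, 1.5]
gripper_width: 0.0386
```

```bash
python3 m.py pics/d.png
```

```text
3.7833 [0.51693974 0.07393427 0.17884919] [ 1.79824080e+02  4.15190375e-02 -7.39096418e+01]
wrist big_tab [269.2 258.2] 0.85 [0.5173 0.0747 0.174 ]
wrist big_pivot [154.4 258.1] 0.7 [0.5639 0.0882 0.16  ]
side big_pivot [240.4 186.9] 0.6 [0.5612 0.0915 0.16  ]
big_pivot [0.5633 0.0881 0.1558] [0.0003 0.0003]
```

View pics/d.png

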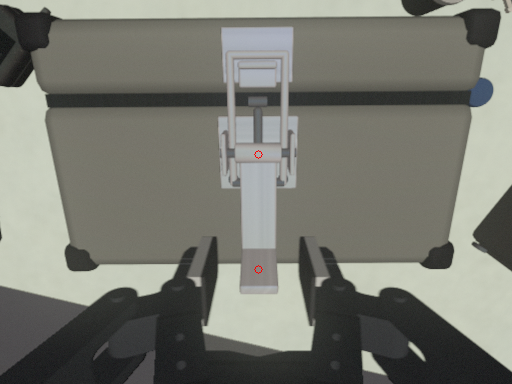

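The pads (columns 205 and 310) straddle the tab (column 258, row 270) and are centred on it. I'll close now.

Call:
{"name": "step_arm", "arguments": {"increments": [[[0,0,0],[0,0,0],-1],[[0,0,0],[0,0,0],-1],[[0,0,0],[0,0,0],-1],[[0,0,0],[0,0,0],-1],[[0,0,0],[0,0,0],-1]], "grip_force": 45}}

```text
time: 4.65
tcp_pos: [0.5176, 0.0739, 0.1805]
eef_rot: [-180.0, -0.0, -73.9]
wrist_force: [-0.7, -1.1, 4.2]
gripper_width: 0.0153
```

Gripped at about 15–16 mm. Next I'll lift along the arc, turning the tool with the lever.

Call:
{"name": "step_arm", "arguments": {"increments": [[[0,-0.2,-0.5],[-5.7,0,0],-1],[[0,-0.23,-0.48],[-5.7,0,0],-1],[[0,-0.23,-0.48],[-5.7,0,0],-1]]}}

```text
time: 4.9
tcp_pos: [0.5256, 0.0762, 0.1944]
eef_rot: [162.7, -0.0, -73.9]
wrist_force: [3.9, 0.8, -6.7]
gripper_width: 0.0146
```

```bash
python3 -c "
from h import *
s=robot.read_state(); print(s['tcp_pos'],s['eef_rot'],s['wrist_force'],s['gripper_width'],s['joint_positions'])"
```

```text
[0.5255677  0.07620358 0.19444592] [ 1.62699927e+02 -3.58395453e-02 -7.39423500e+01] [ 3.86632748  0.84293002 -6.65470879] 0.014600131589620579 [ 2.85554351 30.45027023 97.25489571 -4.20182687 69.20769901 78.87963586]
```

Call:
{"name": "step_arm", "arguments": {"increments": [[[0,-0.23,-0.48],[-5.7,0,0],-1],[[0,-0.23,-0.48],[-5.7,0,0],-1],[[0,-0.23,-0.48],[-5.7,0,0],-1]]}}

```text
time: 5.15
tcp_pos: [0.537, 0.0796, 0.205]
eef_rot: [145.5, -0.0, -73.9]
wrist_force: [0.6, -0.8, -0.3]
gripper_width: 0.0145
```

Call:
{"name": "step_arm", "arguments": {"increments": [[[0,-0.23,-0.48],[-5.7,0,0],-1],[[0,-0.23,-0.48],[-5.7,0,0],-1],[[0,-0.23,-0.48],[-5.7,0,0],-1],[[0,0,0],[0,0,0],-1]]}}

```text
time: 5.48
tcp_pos: [0.5508, 0.0836, 0.2113]
eef_rot: [128.0, -0.0, -73.9]
wrist_force: [-0.8, 0.4, 19.6]
gripper_width: 0.0147
```

```bash
python3 m.py pics/e.png
```

```text
5.4833 [0.55078388 0.08357599 0.21125673] [ 1.28016195e+02 -1.67363410e-02 -7.39156610e+01]
wrist big_tab [268.6 259.2] 0.58 [ 0.2617 -0.0006  0.174 ]
wrist big_pivot [153.8 256.6] 0.83 [0.5642 0.0888 0.16  ]
top big_tab [184.1 176.7] 0.53 [0.5502 0.0769 0.174 ]
top big_pivot [177.  169.9] 0.88 [0.5687 0.0941 0.16  ]
top big_pivot [186.5 174.5] 0.75 [0.5469 0.0835 0.16  ]
side big_pivot [235.2 185.6] 0.79 [0.5695 0.0819 0.16  ]
big_tab [0.5439 0.0771 0.2066] [0.0045 0.0045]
big_pivot [0.5675 0.0901 0.1645] [0.0025 0.0034 0.0041]
```

View pics/e.png

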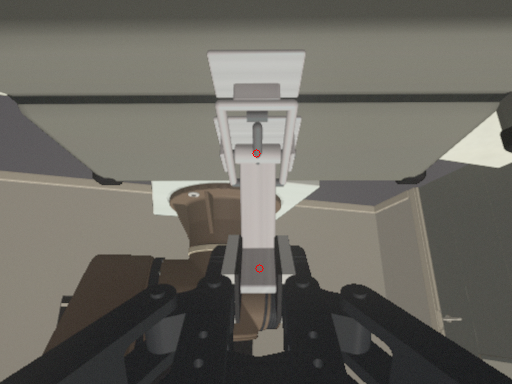

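The wrist view shows the lever (column 258, rows 155–285) raised with the tool to about 0.9 rad, tab still between the pads. That is past centre, so I'll release and back off.

Call:
{"name": "step_arm", "arguments": {"increments": [[[0,0,0],[0,0,0],1],[[0,0,0],[0,0,0],1],[[0,0,0],[0,0,0],1],[[0,0,0],[0,0,0],1],[[0,0,0],[0,0,0],1]]}}

```text
time: 6.35
tcp_pos: [0.5506, 0.0835, 0.2111]
eef_rot: [128.7, -0.0, -73.9]
wrist_force: [0.4, -0.5, -0.1]
gripper_width: 0.0743
```

Call:
{"name": "step_arm", "arguments": {"increments": [[[0,0,-2],[0,0,0],1],[[0,0,-3],[0,0,0],1],[[0,0,-3],[0,0,0],1],[[0,0,-3],[0,0,0],1],[[0,0,0],[0,0,0],1]]}}

```text
time: 6.77
tcp_pos: [0.6357, 0.108, 0.2827]
eef_rot: [129.0, -0.1, -73.9]
wrist_force: [-1.5, -0.2, 1.0]
gripper_width: 0.0854
```

```bash
python3 m.py pics/f.png
```

```text
6.7667 [0.63571629 0.10804819 0.28272437] [ 1.29023492e+02 -5.91882147e-02 -7.38999571e+01]
wrist big_tab [164.1 258.5] 0.94 [0.5245 0.0762 0.174 ]
wrist big_pivot [125.7 256. ] 0.97 [0.5625 0.0892 0.16  ]
top big_tab [162.2 168.6] 0.77 [0.5998 0.0954 0.174 ]
top big_pivot [177.7 171.2] 0.77 [0.5671 0.0911 0.16  ]
side big_tab [219.8 172. ] 0.75 [0.6024 0.0707 0.174 ]
side big_pivot [238.5 184.6] 0.84 [0.5671 0.0894 0.16  ]
side big_pivot [221.5 170.9] 0.45 [0.6108 0.064  0.16  ]
big_tab [0.5887 0.0928 0.2038] [0.0026 0.0053 0.0043]
big_pivot [0.5663 0.0906 0.1622] [0.0004 0.0004 0.0005]
```

View pics/f.png

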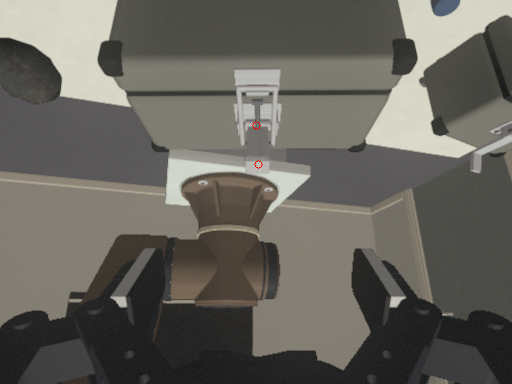

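The tab now triangulates about 22 mm behind and 42 mm above the pivot, which matches fully open at 1.75 rad. I'll back off a little more and check the hook.

Call:
{"name": "step_arm", "arguments": {"increments": [[[0,0,-3],[0,0,0],1],[[0,0,-3],[0,0,0],1],[[0,0,0],[0,0,0],1],[[0,0,0],[0,0,0],1],[[0,0,0],[0,0,0],1]]}}

```text
time: 7.63
tcp_pos: [0.6776, 0.1201, 0.3165]
eef_rot: [128.6, 0.0, -73.9]
wrist_force: [-1.6, -0.1, -0.0]
gripper_width: 0.0856
```

Run:
```python
from h import *
s=robot.read_state(); print(s["time"],s["tcp_pos"],s["wrist_force"])
a=robot.capture("side")["color"][180:300,130:300]; b=robot.capture("wrist")["color"][40:190,170:340]
im=np.hstack([cv2.resize(a,(400,400)),cv2.resize(b,(400,400))])
cv2.imwrite("pics/g.png",cv2.cvtColor(im,cv2.COLOR_RGB2BGR))
```

```text
7.6333 [0.67757502 0.12010467 0.31651218] [-1.59131639 -0.06804157 -0.04686597]
```

View pics/g.png

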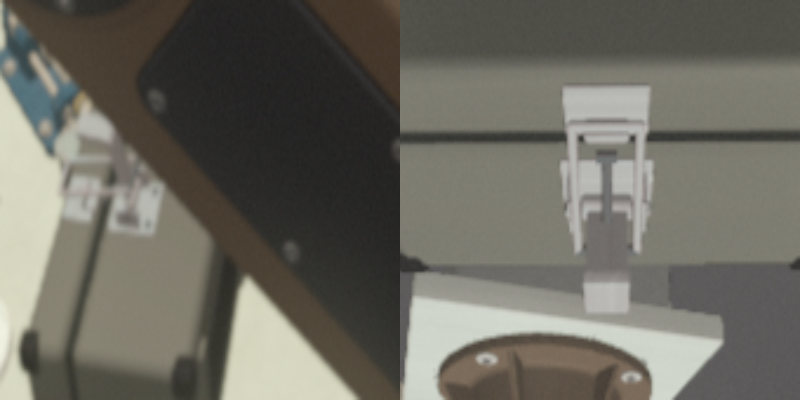

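```bash
python3 -c "
from cell import robot
print(robot.sign_off())"
```

```text
the job is handed in; nothing more can be done
None
```

The larger case's latch (the left case) is open, and I handed the job in at about 7.7 s. I gripped its tab across the width, turned the lever to about 0.9 rad, released it past centre and backed the arm away.

- **Lever position:** after release, the cameras place the tab about 22 mm behind and 42 mm above the pivot. Fully open (1.75 rad) should be about 22 mm and 46 mm. The network rays for the tab disagreed by 3–5 mm.
- **Hook:** in the last side view the wire hook looks lifted off its keeper. The arm partly blocked that view, so this is judged by eye.
- **Forces:** the highest wrist force reported was about 20 N, just before release. It was near zero once the arm was clear.
- **Smaller case:** I never went near it, but I did not take a separate measurement of its latch.

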